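Clamp a tattoo pen in the bench gauge until the ratchet slips

TASK

Push the tattoo pen lying in the gauge's cradle all the way in against the end stop, then turn the gauge's red wing handle clockwise (seen from above) until the spindle clamps the pen's grip and the ratchet slips. Let it slip at least a quarter turn but never as much as three quarters, then let go and leave the pen clamped. Do not disturb the bottles and the cup.

Things in the scene. Friction and masses are not known exactly. Their poses are not given: they have to be found in the camera images.
- gauge: Bench clamp gauge, fixed. Origin on the table under the vertical spindle axis; x along the cradle towards end stop and column, z up. Base plate 12 mm thick, 90 wide, x -190 to +110 mm. Grey column at x 73 to 103 mm, 140 mm high. What the handle and spindle do: see wing_tip and spindle
- cradle_mouth (a point): open end of the cradle (its -x end, gauge axes), midway between its walls, on the base plate 12 mm above the table. Two walls, 36 mm apart inside, 10 mm thick, tops 20 mm above the table, run 218 mm from here to the end stop
- stop_face (a point): face of the end stop, 29 mm above the table: where the centre of the pen's front end must come. Axes as the gauge's. The stop is 14 mm thick, 70 mm wide, its top 56 mm above the table
- head_top (a point): top of the grey head that reaches over the cradle from the column, on the spindle axis, 140 to 154 mm above the table (differs from run to run, does not move during the work). The head is 45 mm tall, 50 mm wide, from 30 mm before to 85 mm behind the axis (gauge x)
- pen: Pen-style tattoo machine, 120 to 260 g, loose, 140 mm long, lying on the base plate in the cradle. Origin under its middle, x towards its front. Front 50 mm: black ribbed grip, 34 mm thick; middle 65 mm: brass, 26 mm; last 25 mm: aluminium cap, 34 mm. Starts 40 to 70 mm short of the stop, slides with 1 to 3 N
- pen_front (a point): centre of the flat front end of the pen's grip
- pen_back (a point): centre of the flat back end of the pen (34 mm disc facing away from the stop, 29 mm above the table): the face to push
- spindle: Vertical steel spindle, 20 mm thick. It carries the aluminium collar (42 mm thick) and the wing handle and sinks with them 24 mm per turn, clockwise from above, until its flat lower face meets the pen. That face is 58 mm above this origin (which lies on the axis) and starts 12 to 26 mm above the pen's grip. Travel 36 mm at most; stays where it is left
- wing_hub (a point): centre of the red wing handle, on the spindle axis, at mid height of the wings. y points along the wing with the white dot. Hub 32 mm in diameter, 30 mm tall. Starts 61 mm above head_top and sinks with the spindle
- wing_tip (a point): end of the wing with the white dot, at mid height. The handle is a straight flat bar through the hub: 130 mm tip to tip, 12 mm thick, 24 mm tall. Starts square to the cradle, 201 to 215 mm above the table. It can be pushed round with one finger: 0.08 N m turns it freely (1.8 N at 45 mm from the axis), 0.16 N m when the ratchet slips (3.6 N)
- wings (a joint): ratchet slip: angle in rad by which the wing handle has turned clockwise relative to the aluminium collar below it (whose black stripe starts under the white dot). 0 at the start and while both turn together; grows only while the ratchet slips as the spindle is blocked; stays when released. A quarter turn is 1.57. Turning the handle back loosens the clamp
- ink_bottle: blue bottle, 44 mm thick, 110 mm high, standing beside the gauge; bystander, origin under its centre
- soap_bottle: green bottle, 52 mm thick, 120 mm high; bystander, origin under its centre
- rinse_cup: white cup, 68 mm wide, 80 mm high; bystander, origin under its centre

How it is judged:
On the way, in this order (a step that is already met when the one before it is completed fails the run):
1. the pen lies in the cradle with its front against the end stop (x of pen_front in the frame of stop_face above -0.004 m and y of pen_front in the frame of stop_face between -0.008 and 0.008 m and z of pen_front in the frame of stop_face between -0.006 and 0.006 m), for 0.2 s.
2. the spindle has come down onto the pen's grip (x of pen_front in the frame of stop_face above -0.004 m and contact force between spindle and pen above 3 N), for 0.05 s.
3. the ratchet has slipped a quarter turn (x of pen_front in the frame of stop_face above -0.004 m and contact force between spindle and pen above 6 N and value of joint wings above 1.3 rad), for 0.1 s.
At the end, for the whole second after the job is handed in: The pen lies in the cradle, its front end within 4 mm of the end stop, clamped by the spindle with more than 6 N; the ratchet has slipped by 1.3 to 4.7 rad and the handle is at rest; the bottles and the cup stand upright (all of step 3 and y of pen_front in the frame of stop_face between -0.008 and 0.008 m and z of pen_front in the frame of stop_face between -0.006 and 0.006 m and value of joint wings below 4.7 rad and velocity of joint wings below 0.2 rad/s and linear speed of pen below 0.02 m/s and angle between each of ink_bottle, soap_bottle, rinse_cup's own z axis and vertical below 0.2 rad); the robot touches nothing.
It fails at once if the ratchet slips three quarters of a turn or more (value of joint wings above 4.7 rad).
It fails at once if a bottle or the cup is shoved by more than 25 mm or knocked over (distance of any of ink_bottle, soap_bottle, rinse_cup from where it was at the start of the episode above 0.025 m).
It also fails if it takes over 56 s, if anything falls off the work surface, if the arm or the gripper's body presses on something with over 40 N, if the wrist force passes 120 N, or if a joint passes its speed limit or range.

ROBOT

A 6-joint arm with a two-finger parallel gripper is mounted at the origin on the work surface. World frame = base frame: x ahead of the robot, y to its left, z up, the work surface at z = 0. Lengths are in m, angles in rad, forces in N, time in s.
With the tool pointing down it reaches from about 0.425 to 0.95 m from the base axis. Payload 3.5 kg.
Tool frame: the origin (TCP) lies at the very end of the fingers, on their centre line; the grasp point (between the pads) lies 19 mm behind it; z points along the fingers, x is the direction in which the jaws open and shut, and the axes are right-handed (so a half turn about z gives the same grasp; the last joint's range is limited). The gripper opens to 85 mm and grips with 20 to 120 N. Pads are 22 mm wide; open, the fingers measure 114 mm over their backs; the gripper's body (76 mm by 85 mm) begins 54 mm behind the grasp point. The pads swing forward as they close: fully open they stand 13 mm farther back than shut.
Start: joints at [1.196, 0.286, 1.577, -0, 1.279, -0.15], TCP at [0.15, 0.658, 0.231] pointing down, gripper open.
Joint ranges: [-2.77, 2.77], [-0.9, 2.22], [0.21, 2.48], [-1.53, 4.67], [0.24, 2.81], [-2.84, 2.84]. Speed limits (rad/s): [2.79, 2.79, 3.14, 3.14, 3.14, 3.14].

INTERFACE

Orientations are given as [roll, pitch, yaw] about the fixed x, y, z axes, in that order (R = Rz(yaw) Ry(pitch) Rx(roll)).
In Python, from plant import * gives the robot as it stands. The module is installed in compiled form; this text tells all that it offers.
- The arm moves only by the shell command python3 -m jog 'ROWS' [OPENING]. ROWS is JSON, one flat list of numbers, 6 for each row, row after row: the shift along the tool's x, y, z in m, then the turn, a rotation vector about the tool's x, y, z in degrees. A call has 1 to 10 rows; each row is the pose to reach, as a shift and turn from the pose commanded when the call began, along the tool's axes at that moment; what a row does not reach only later rows make up. A row lasts 1/8 s, in which the tool goes at most 62.5 mm and 10.7 degrees, less where a joint would pass 70% of its speed; a pose out of reach is approached as far as the arm can. A call with a gripper value outside its range is refused whole. OPENING is the finger opening in m, from 0 to 0.0854, set as the call begins (- or left out, the last holds). The fingers move at their own pace and stop on an object; the grip force is fixed at half the most. Time passes only in rows, so rows that repeat a pose let the fingers close. It gives the time, the measured TCP pose, the force and the opening at its end, in the units of the state.
- sense(): the state, without advancing time (a new reading comes with each control period).
- read_camera(name): name is "scene" or "top" or "wrist"; returns the picture (400x640x3 uint8, blue, green, red); there is no depth.
- calibration(name): a dict with "fx", "fy", "cx", "cy" (pixels), "rvec" (rotation vector, rad) and "tvec" (3), from world to camera coordinates, as OpenCV has them. Camera axes: x right, y down, z forward; pixel columns grow to the right and rows downward; lengths in m; the calibration is good to about 2 mm. The wrist camera is an equidistant fisheye: a pixel r from the principal point sees the ray r / f radians off the axis. A picture is of the moment at which its call begins: read the wrist's pose just before it. calibration takes no time and is no camera call; for the wrist camera it gives the pose at the moment of the call.
- finish_job(): hands the job in, once; it reports no verdict.
The state is a dict: "t": time; "qpos": joint angles; "qd": joint speeds; "joint_efforts": joint torques, N m; "tcp_pos": TCP position; "orientation": TCP orientation; "wrist_force": force on the tool from outside, world axes, zero at the start; "torque": the same for the moment, N m; "opening": opening from 0.0 (shut) to 1.0 (fully open).
Only numpy, scipy, OpenCV 4.12 (cv2) and the standard library are available. Lean on these libraries where they do the work, as an engineer would, in place of code of your own. Each camera call takes 0.05 s, during which the arm holds its last target. There are 200 camera calls.

## Working session

There is one attempt and no reset: what is moved stays moved. The work goes in short steps, Python scripts to look and compute and a shell command to move; the robot and the scene stay as the last step left them, time stands still between calls to the robot, and variables do not carry over. Pictures are saved under pics/ and viewed, about 8 in all and at most 12, crops included, and the job is handed in when it is done.

```bash
mkdir -p pics; cat > h.py <<'E'
from plant import *
import numpy as np, cv2
def cal(n):
    c=calibration(n);R=cv2.Rodrigues(np.array(c["rvec"],float))[0];return c,R,np.array(c["tvec"],float).ravel()
def ray(n,u,v,C=None):
    c,R,t=C or cal(n);x=(u-c["cx"])/c["fx"];y=(v-c["cy"])/c["fy"]
    if n=="wrist":
        r=np.hypot(x,y);d=np.array([np.sin(r)*x/r,np.sin(r)*y/r,np.cos(r)]) if r>0 else np.array([0,0,1.])
    else: d=np.array([x,y,1.])
    return -R.T@t,R.T@d/np.linalg.norm(d)
def onz(n,u,v,z,C=None):
    o,d=ray(n,u,v,C);return o+d*(z-o[2])/d[2]
def tri(rays):
    A=0;b=0
    for o,d in rays:
        P=np.eye(3)-np.outer(d,d);A=A+P;b=b+P@o
    return np.linalg.solve(A,b)
def proj(n,p,C=None):
    c,R,t=C or cal(n);q=R@np.array(p)+t;return c["cx"]+c["fx"]*q[0]/q[2],c["cy"]+c["fy"]*q[1]/q[2]
E
python3 - <<'E'
from h import *
s=sense();print(s)
for n in("scene","top","wrist"):
    cv2.imwrite(f"pics/{n}0.png",read_camera(n));c,R,t=cal(n);print(n,c["fx"],-R.T@t,R[2])
E
```

```text
{'t': 0.0, 'qpos': array([ 1.19598850e+00,  2.87230509e-01,  1.57818821e+00,  4.39590941e-06,
        1.27857208e+00, -1.50020676e-01]), 'qd': array([ 4.75548112e-05,  4.36885771e-05,  1.61948076e-03,  2.21835568e-04,
       -1.04598070e-03, -4.80339601e-06]), 'joint_efforts': array([ 7.72631065e-04, -4.05967641e+01, -2.92635351e+01, -1.07220967e-04,
        5.74047255e-03, -8.53538637e-06]), 'tcp_pos': array([0.15019781, 0.65740498, 0.22989786]), 'orientation': array([-3.14123007e+00,  2.37058050e-03,  1.34600834e+00]), 'wrist_force': array([-0.17884197,  0.11389103, -0.55260387]), 'torque': array([-0.00628713, -0.00856049,  0.04664888]), 'opening': 1.0012702285284907}
scene 404.07475448082636 [ 0.91735586 -0.40950834  0.94060451] [-0.33728857  0.39453749 -0.85473773]
top 472.57216413827865 [ 0.52781492 -0.05151713  1.0652574 ] [ 0.10058917  0.01625892 -0.99479519]
wrist 309.70691628693146 [0.08323494 0.67450238 0.37321339] [ 0.26256219 -0.06142695 -0.96295785]
```

View pics/scene0.png

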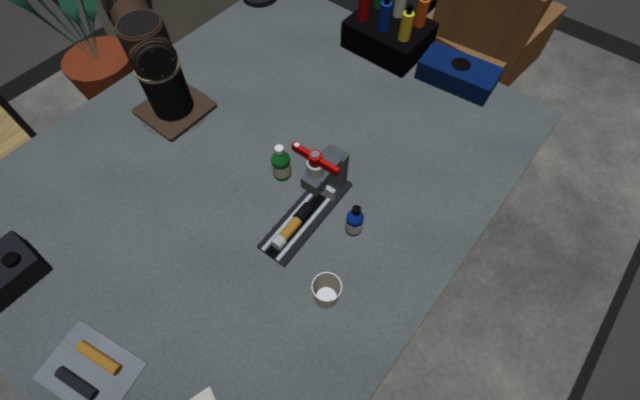

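View pics/top0.png

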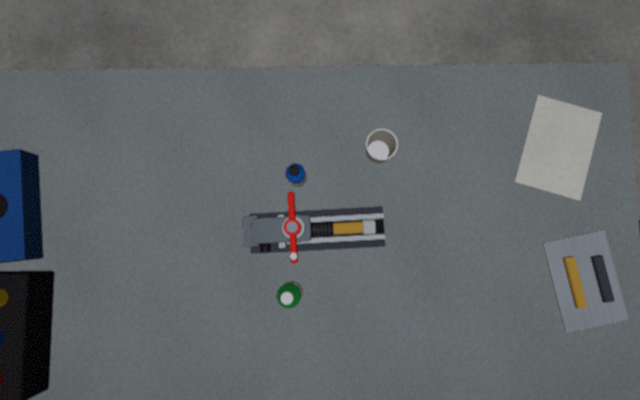

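The scene view shows the red wing at (316,157) with the pen's brass at (291,228), the green bottle at (281,163), the blue bottle at (355,220) and the cup at (326,288). The top view shows the hub at (292,227), the dot tip at (293,257), the brass at (348,228), the cap at (369,228), blue at (296,174), green at (289,294) and the cup at (381,145).

```bash
python3 - <<'E'
from h import *
S=cv2.imread("pics/scene0.png");T=cv2.imread("pics/top0.png")
def blobs(I,lo,hi,roi):
    x0,y0,x1,y1=roi
    h=cv2.cvtColor(I,cv2.COLOR_BGR2HSV);m=cv2.inRange(h,lo,hi);k=np.zeros_like(m);k[y0:y1,x0:x1]=m[y0:y1,x0:x1]
    n,l,st,ce=cv2.connectedComponentsWithStats(k)
    pts=np.argwhere(k)[:,::-1].astype(np.float32)
    print(' rect',cv2.minAreaRect(pts),[(st[i][4],ce[i].round(1)) for i in range(1,n) if st[i][4]>8]); return k
red=(0,150,60),(8,255,255); 
for n,I,roi in(("scene",S,(230,120,380,270)),("top",T,(240,150,410,320))):
    print(n,"red");k=blobs(I,*red,roi);pts=np.argwhere(k)[:,::-1].astype(np.float32)
    b=cv2.boxPoints(cv2.minAreaRect(pts)).round(1).tolist();print(b)
    print("brass");k=blobs(I,(10,130,80),(25,255,255),roi);print(cv2.boxPoints(cv2.minAreaRect(np.argwhere(k)[:,::-1].astype(np.float32))).round(1).tolist())
    print("blue");blobs(I,(105,130,40),(125,255,255),roi)
    print("green");blobs(I,(50,130,30),(75,255,255),roi)
# rough world coordinates
for nm,u,v,z in(("hub",292,227,.21),("dot",293,257,.21),("othertip",291,193,.21),("brass",348,228,.042),("capend",375,228,.029),("mouth",384,226.5,.012),("blue",296,173,.1),("green",288,297,.11),("cup",381,145,.08)):
    print(nm,onz("top",u,v,z).round(3))
c=S[125:275,230:380];t=T[180:300,235:395]
cv2.imwrite("pics/c1.png",np.hstack([cv2.resize(c,(400,400),interpolation=2),cv2.resize(t,(400,300),interpolation=2)[np.r_[0:300,[299]*100]]]))
E
```

```text
scene red
 rect ((315.4149169921875, 158.00726318359375), (55.15412902832031, 15.338482856750488), 40.10091018676758) [(np.int32(414), array([317.3, 160.2]))]
[[289.3999938964844, 146.10000610351562], [299.29998779296875, 134.39999389648438], [341.3999938964844, 169.89999389648438], [331.6000061035156, 181.60000610351562]]
brass
 rect ((290.8337707519531, 227.42257690429688), (8.866751670837402, 23.829395294189453), 40.91438674926758) [(np.int32(211), array([290.9, 227.3]))]
[[279.70001220703125, 233.5], [295.29998779296875, 215.5], [302.0, 221.3000030517578], [286.3999938964844, 239.3000030517578]]
blue
 rect ((354.5, 218.5), (15.0, 15.0), 90.0) [(np.int32(193), array([354.3, 218.9]))]
green
 rect ((280.0, 160.5), (15.0, 16.0), 90.0) [(np.int32(214), array([280.3, 160.7]))]
top red
 rect ((291.97845458984375, 226.8985137939453), (69.513916015625, 16.066755294799805), 78.02386474609375) [(np.int32(346), array([291.9, 221.7])), (np.int32(12), array([293.8, 261. ]))]
[[276.8999938964844, 194.60000610351562], [292.6000061035156, 191.1999969482422], [307.0, 259.20001220703125], [291.29998779296875, 262.6000061035156]]
brass
 rect ((347.4344177246094, 227.62217712402344), (12.2242431640625, 29.347700119018555), 87.27368927001953) [(np.int32(363), array([347.4, 227.7]))]
[[332.5, 222.1999969482422], [361.79998779296875, 220.8000030517578], [362.3999938964844, 233.0], [333.1000061035156, 234.39999389648438]]
blue
 rect ((295.0, 173.0), (18.0, 18.0), 90.0) [(np.int32(223), array([295.4, 174. ]))]
green
 rect ((288.2500305175781, 295.2500305175781), (21.92030906677246, 22.62741470336914), 45.0) [(np.int32(243), array([289.8, 293.6]))]
hub [0.564 0.011 0.21 ]
dot [0.51  0.009 0.21 ]
othertip [0.626 0.013 0.21 ]
brass [ 0.568 -0.098  0.042]
capend [ 0.568 -0.158  0.029]
mouth [ 0.572 -0.179  0.012]
blue [0.68 0.01 0.1 ]
green [0.429 0.027 0.11 ]
cup [ 0.742 -0.168  0.08 ]
```

View pics/c1.png

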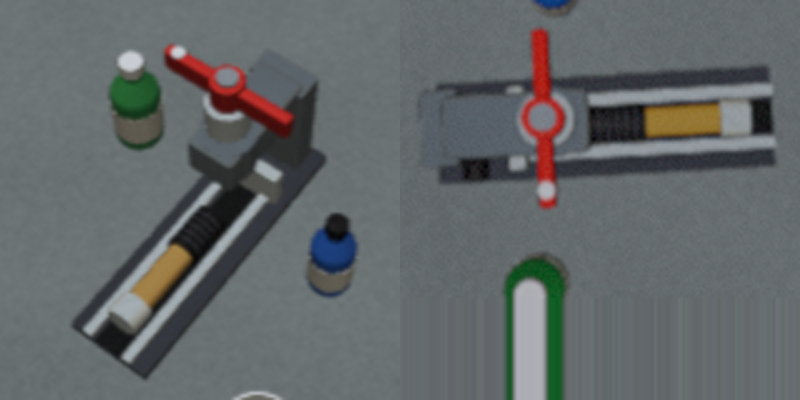

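The crop shows the hub centre, white dot, base plate corners and pen cap clearly. I'll triangulate those points.

```bash
python3 - <<'E'
from h import *
C={n:cal(n) for n in("scene","top")}
def s(x,y):return ray("scene",230+x*.375,125+y*.375,C["scene"])
def t(x,y):return ray("top",235+(x-400)*.4,180+y*.4,C["top"])
P={}
for nm,a,b in(("hubtop",(228,78),(542,117)),("dot",(178,51),(546,191)),("tip2",(289,127),(540,32)),("brassfront",(206,236.5),(645,120)),("mouthL",(74,325),(768,67)),("mouthR",(148,377),(774,163)),("capjoin",(160,278),(721,118))):
    # keep whichever order; print gap
    r=[s(*a),t(*b)];p=tri(r);g=[np.linalg.norm(np.cross(p-o,d)) for o,d in r];print(nm,p.round(4),np.round(g,4))
q=[onz("top",235+(x-400)*.4,180+y*.4,.012,C["top"]) for x,y in((768,67),(774,163),(438,84),(440,184))]
print(np.round(q,4))
m1=(q[0]+q[1])/2;m2=(q[2]+q[3])/2;d=m2-m1;print("len",np.linalg.norm(d),"yaw",np.degrees(np.arctan2(d[1],d[0])),"axis",m1+d/np.linalg.norm(d)*.19)
q=[onz("scene",230+x*.375,125+y*.375,.012,C["scene"]) for x,y in((74,325),(148,377))];print(np.round(q,4))
E
```

```text
hubtop [0.5645 0.0108 0.2218] [0.0004 0.0004]
dot [0.5118 0.0081 0.2188] [0.0002 0.0002]
tip2 [0.6277 0.0134 0.2046] [0.0005 0.0005]
brassfront [ 0.5767 -0.0569  0.0553] [0.0121 0.0121]
mouthL [ 0.5921 -0.1857  0.1138] [0.0265 0.0265]
mouthR [ 0.558  -0.1702 -0.1026] [0.0356 0.0356]
capjoin [ 0.5769 -0.1208  0.068 ] [0.0117 0.0117]
[[ 0.6161 -0.1762  0.012 ]
 [ 0.5308 -0.1797  0.012 ]
 [ 0.6036  0.119   0.012 ]
 [ 0.5146  0.1166  0.012 ]]
len 0.2961448171252362 yaw 92.77795794684917 axis [0.56425804 0.01180923 0.012     ]
[[ 0.5339 -0.1818  0.012 ]
 [ 0.6222 -0.1765  0.012 ]]
```

```bash
R="-0.22,0.41,-0.07,0,0,74.3"; python3 -m jog '[-0.22,0.41,-0.07,0,0,74.3,-0.22,0.41,-0.07,0,0,74.3,-0.22,0.41,-0.07,0,0,74.3,-0.22,0.41,-0.07,0,0,74.3,-0.22,0.41,-0.07,0,0,74.3,-0.22,0.41,-0.07,0,0,74.3,-0.22,0.41,-0.07,0,0,74.3,-0.22,0.41,-0.07,0,0,74.3,-0.22,0.41,-0.07,0,0,74.3]' 0
python3 -m jog '[0.048,0.556,0,0,0,0,0.048,0.556,0,0,0,0,0.048,0.556,0,0,0,0,0.048,0.556,0,0,0,0,0.048,0.556,0,0,0,0,0.048,0.556,0,0,0,0,0.048,0.556,0,0,0,0,0.048,0.556,0,0,0,0,0.048,0.556,0,0,0,0,0.048,0.556,0,0,0,0]'
python3 - <<'E'
from h import *
np.save("wc.npy",np.r_[list(calibration("wrist")["rvec"]),list(calibration("wrist")["tvec"])])
cv2.imwrite("pics/w1.png",read_camera("wrist"));cv2.imwrite("pics/t1.png",read_camera("top"))
print(sense()["qpos"],calibration("wrist")["cx"])
E
```

```text
t: 1.27
tcp_pos: [0.5028, 0.3504, 0.3013]
orientation: [3.142, -0.0, 0.045]
wrist_force: [-0.7, 0.1, -0.2]
opening: 0.003
t: 2.52
tcp_pos: [0.5762, -0.2031, 0.3001]
orientation: [-3.141, 0.001, 0.045]
wrist_force: [-0.1, 0.8, -0.1]
opening: 0.001
[-5.00446822e-01  1.00124728e-01  1.66587810e+00  8.41191054e-04
  1.37746027e+00 -5.49810542e-01] 322.3322789135192
```

View pics/w1.png

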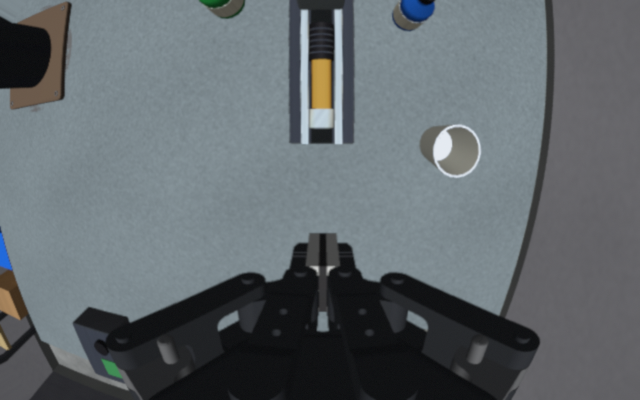

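The wrist picture shows the base's end edge at v≈143 (u 290–354) and the cap's back end at (321,128), with the closed fingers in line below it.

```bash
python3 - <<'E'
from h import *
C=cal("wrist")
for nm,u,v,z in(("baseL",290,143,.012),("baseR",354,143,.012),("capback-bottom",321,129,.012),("cap axis",321,128,.029),("cap fr",321,108,.046),("cap bk top",321,128,.046)):
    p=onz("wrist",u,v,z,C);d=p[:2]-[.5645,.0115];ex=np.array([-.0488,.9988]);print(nm,p.round(4),"gx",(d@ex).round(4),"gy",(d@[-.9988,-.0488]).round(4))
print(sense()["tcp_pos"], onz("top",375,226.8,.046))
E
```

```text
baseL [ 0.529 -0.176  0.012] gx -0.1855 gy 0.0446
baseR [ 0.6184 -0.1716  0.012 ] gx -0.1855 gy -0.0449
capback-bottom [ 0.5714 -0.1545  0.012 ] gx -0.1662 gy 0.0012
cap axis [ 0.5714 -0.1522  0.029 ] gx -0.1639 gy 0.0011
cap fr [ 0.5702 -0.1257  0.046 ] gx -0.1373 gy 0.001
cap bk top [ 0.5714 -0.1513  0.046 ] gx -0.163 gy 0.001
[ 0.57620198 -0.19987737  0.30052577] [ 0.57026002 -0.1558268   0.046     ]
```

```bash
python3 -m jog '[0,0,0.274,0,0,0,0,0,0.274,0,0,0,0,0,0.274,0,0,0,0,0,0.274,0,0,0,0,0,0.274,0,0,0,0,0,0.274,0,0,0]'
python3 -m jog '[0,-0.02,0,0,0,0,0,-0.035,0,0,0,0,0,-0.042,0,0,0,0,0,-0.049,0,0,0,0,0,-0.056,0,0,0,0,0,-0.063,0,0,0,0,0,-0.070,0,0,0,0,0,-0.077,0,0,0,0,0,-0.082,0,0,0,0,0,-0.085,0,0,0,0]'
python3 - <<'E'
from h import *
print(sense()["tcp_pos"],sense()["wrist_force"])
cv2.imwrite("pics/w2.png",read_camera("wrist"))
E
```

```text
t: 3.38
tcp_pos: [0.5746, -0.1974, 0.0247]
orientation: [-3.138, 0.005, 0.052]
wrist_force: [0.2, 0.0, 0.6]
opening: -0.001
t: 4.62
tcp_pos: [0.572, -0.1155, 0.0272]
orientation: [-3.141, 0.0, 0.05]
wrist_force: [0.3, -3.1, 1.7]
opening: -0.001
[ 0.57200933 -0.11548156  0.02715799] [ 0.31709122 -3.05076778  1.74448685]
```

View pics/w2.png

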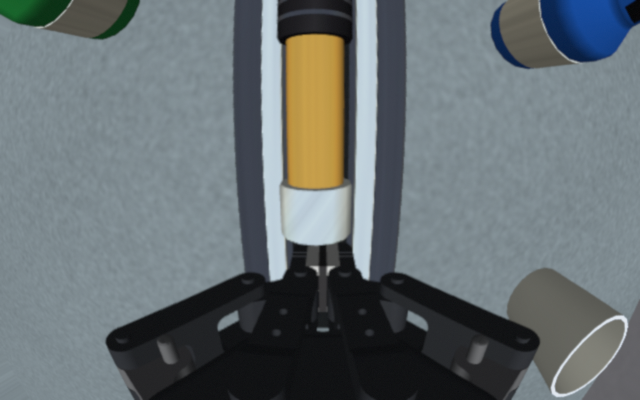

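The fingers are against the cap at (317,243) and the pen slides straight in with 3 N. I'll push on in small steps until the stop shows in the force.

```bash
for i in 1 2 3; do python3 -m jog '[0,-0.002,0,0,0,0,0,-0.003,0,0,0,0]'; done
```

```text
t: 4.92
tcp_pos: [0.5718, -0.1128, 0.0271]
orientation: [-3.141, 0.001, 0.049]
wrist_force: [0.3, -1.6, 0.7]
opening: 0.001
t: 5.18
tcp_pos: [0.5721, -0.1123, 0.0274]
orientation: [3.137, -0.001, 0.051]
wrist_force: [-0.8, -11.0, -0.4]
opening: -0.0
t: 5.42
tcp_pos: [0.5731, -0.1122, 0.0283]
orientation: [3.131, -0.003, 0.052]
wrist_force: [-0.6, -18.4, -0.4]
opening: -0.002
```

The force jumped to 11 and then 18 N at TCP y = -0.112, which is where the stop should be. I'll back off, go up, open the gripper and move over the handle.

```bash
python3 -m jog '[0,0.005,0,0,0,0,0,0.05,0,0,0,0,0,0.05,-0.05,0,0,0,0,0.05,-0.11,0,0,0,0,0.05,-0.17,0,0,0,0,0.05,-0.23,0,0,0,0,0.05,-0.28,0,0,0,0,0.05,-0.28,0,0,0]'
python3 - <<'E'
from h import *
s=sense();print(s["tcp_pos"],s["orientation"],s["qpos"])
cv2.imwrite("pics/w3.png",read_camera("wrist"));T=read_camera("top");S=read_camera("scene");cv2.imwrite("pics/t3.png",T);cv2.imwrite("pics/s3.png",S)
c=S[125:275,230:380];t=T[180:300,235:395]
cv2.imwrite("pics/c3.png",np.hstack([cv2.resize(c,(400,400),interpolation=2),cv2.resize(t,(400,300),interpolation=2)[np.r_[0:300,[299]*100]]]))
for n,I in(("scene",S),("top",T)):
  m=cv2.inRange(cv2.cvtColor(I,cv2.COLOR_BGR2HSV),(10,130,80),(25,255,255));k=m*0;k[150:300,230:400]=m[150:300,230:400]
  print(n,[onz(n,*q,.042).round(4).tolist() for q in cv2.boxPoints(cv2.minAreaRect(np.argwhere(k)[:,::-1].astype(np.float32)))])
E
```

```text
t: 6.42
tcp_pos: [0.576, -0.1567, 0.3132]
orientation: [3.139, -0.009, 0.05]
wrist_force: [-0.4, 0.0, 0.1]
opening: 0.004
[ 0.57604531 -0.15668893  0.31324072] [ 3.13872972 -0.00898314  0.04976737] [-0.43612124  0.05837163  1.68752038  0.00169211  1.38642049 -0.48617825]
scene [[0.5604, -0.0733, 0.042], [0.5554, -0.0114, 0.042], [0.5793, -0.0131, 0.042], [0.5837, -0.0744, 0.042]]
top [[0.5777, -0.0167, 0.042], [0.5804, -0.0732, 0.042], [0.5542, -0.0743, 0.042], [0.5515, -0.018, 0.042]]
```

View pics/w3.png

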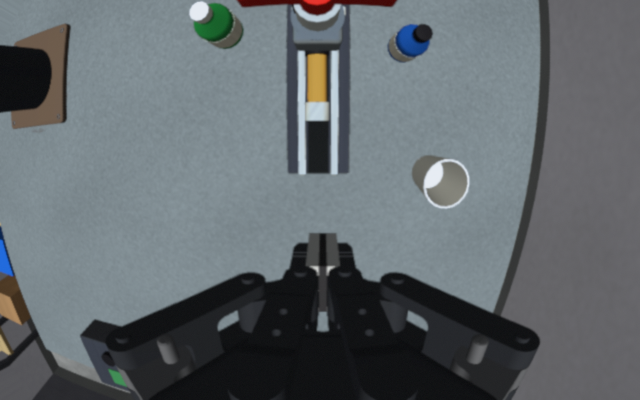

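The pen's brass now ends at (317,104) with the cap behind it at (317,112). The brass back end projects to y≈-0.074, so the front is at gx ≈ +0.029, against the stop. Next I'll go over the spindle axis with the gripper open.

```bash
python3 -m jog '[-0.003,-0.169,0.005,0,0,-40,-0.003,-0.169,0.005,0,0,-40,-0.003,-0.169,0.005,0,0,-40,-0.003,-0.169,0.005,0,0,-40,-0.003,-0.169,0.005,0,0,-40,-0.003,-0.169,0.005,0,0,-40]' 0.085
python3 - <<'E'
from h import *
s=sense();print(s["tcp_pos"],s["orientation"],s["qpos"],s["torque"])
W=read_camera("wrist");C=cal("wrist");cv2.imwrite("pics/w4.png",W)
p=s["tcp_pos"]
m=cv2.inRange(cv2.cvtColor(W,cv2.COLOR_BGR2HSV),(0,150,60),(8,255,255))
n,l,st,ce=cv2.connectedComponentsWithStats(m);print([(st[i],ce[i].round(1)) for i in range(1,n) if st[i][4]>30])
i=1+np.argmax(st[1:,4]);b=cv2.boxPoints(cv2.minAreaRect(np.argwhere(l==i)[:,::-1].astype(np.float32)));print([onz("wrist",*q,.219,C).round(4).tolist() for q in b])
E
```

```text
t: 7.32
tcp_pos: [0.5624, 0.0116, 0.3007]
orientation: [-3.139, 0.002, 0.745]
wrist_force: [0.3, -0.2, 0.2]
opening: 0.997
[0.5624013  0.01160055 0.30071537] [-3.13917003e+00  1.64278348e-03  7.44842490e-01] [-1.59815822e-01 -6.85267088e-03  1.77647811e+00  2.09503452e-04
  1.37488709e+00 -9.04697404e-01] [ 0.03973354 -0.03096819 -0.0184331 ]
[(array([ 255,  146,  131,  110, 2624], dtype=int32), array([324.1, 201.6]))]
[[0.4987, 0.0052, 0.219], [0.5031, 0.0365, 0.219], [0.627, 0.0218, 0.219], [0.6257, -0.0138, 0.219]]
```

View pics/w4.png

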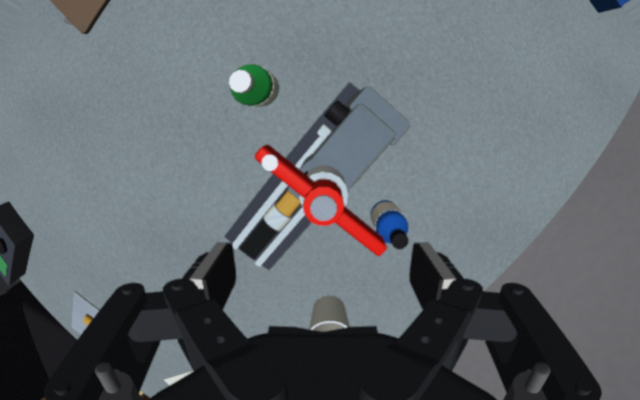

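The wrist view shows the hub at (323,206), the dot at (269,162) and the far tip at (381,251). The fingers stand left and right of it, and turning clockwise brings the left finger onto the dot wing.

```bash
python3 - <<'E'
from h import *
C=cal("wrist");h=onz("wrist",323,206,.222,C);print(h,onz("wrist",269,162,.219,C),onz("wrist",382,252,.219,C))
print(tri([ray("wrist",323,206,C),ray("top",291.8,227),ray("scene",315.5,154.5)]))
E
python3 -m jog '[0,0,0.06,0,0,0,0,0,0.12,0,0,0,0,0,0.137,0,0,0,0,0,0.137,0,0,0,0,0,0.137,0,0,0]'
python3 -c "
from h import *
s=sense();print(s['tcp_pos'],s['torque'],s['wrist_force'])"
```

```text
[0.56363137 0.01193126 0.222     ] [0.51164772 0.00913297 0.219     ] [0.62640018 0.01483903 0.219     ]
[0.56414775 0.01120019 0.21986557]
t: 8.0
tcp_pos: [0.5649, 0.0113, 0.1685]
orientation: [3.137, -0.003, 0.747]
wrist_force: [-0.6, 1.0, 0.3]
opening: 0.995
[0.56494747 0.01130215 0.16848964] [-0.03364532 -0.00038006  0.00672348] [-0.56409459  0.9662641   0.29462825]
```

```bash
python3 -m jog '[0,0,0,0,0,7,0,0,0,0,0,14,0,0,0,0,0,21,0,0,0,0,0,28,0,0,0,0,0,35,0,0,0,0,0,42,0,0,0,0,0,49,0,0,0,0,0,56,0,0,0,0,0,63,0,0,0,0,0,70]'
python3 - <<'E'
from h import *
s=sense();print(s["torque"],s["wrist_force"],s["qpos"][5])
cv2.imwrite("pics/s5.png",read_camera("scene"));W=read_camera("wrist")
cv2.imwrite("pics/w5.png",W)
E
```

```text
t: 9.25
tcp_pos: [0.5642, 0.011, 0.1681]
orientation: [-3.142, -0.004, -0.478]
wrist_force: [-1.2, -1.8, -1.7]
opening: 0.991
[-0.26723375  0.11012143  0.02364006] [-1.18126238 -1.78594557 -1.7146552 ] 0.3190216941042003
```

View pics/w5.png

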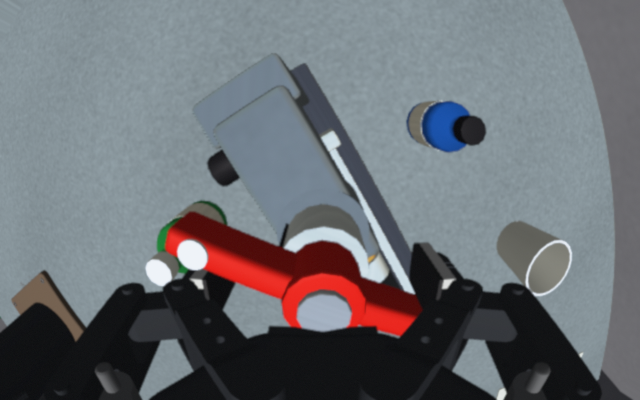

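The left finger drives the dot wing (dot at (192,255), hub at (323,312)) and the handle has turned about 50°. I'll continue the stroke.

```bash
python3 -m jog '[0,0,0,0,0,7,0,0,0,0,0,14,0,0,0,0,0,21,0,0,0,0,0,28,0,0,0,0,0,35,0,0,0,0,0,42,0,0,0,0,0,49,0,0,0,0,0,56,0,0,0,0,0,63,0,0,0,0,0,70]'
python3 -m jog '[0,0,0,0,0,7,0,0,0,0,0,14,0,0,0,0,0,21,0,0,0,0,0,28,0,0,0,0,0,35,0,0,0,0,0,42,0,0,0,0,0,49,0,0,0,0,0,56,0,0,0,0,0,62,0,0,0,0,0,62]'
python3 -c "
from h import *
s=sense();print(s['tcp_pos'],s['torque'],s['wrist_force'],s['qpos'][5])"
```

```text
t: 10.6
tcp_pos: [0.5647, 0.0116, 0.1676]
orientation: [-3.136, 0.0, -1.698]
wrist_force: [2.1, -0.9, -0.8]
opening: 0.997
t: 11.85
tcp_pos: [0.5642, 0.0115, 0.1673]
orientation: [-3.14, 0.003, -2.776]
wrist_force: [-0.2, 0.2, -0.4]
opening: 0.992
[0.56415738 0.01153653 0.16727594] [-0.091708   -0.0401644  -0.00719341] [-0.22283651  0.24976684 -0.35510463] 2.6161703393865583
```

About 183° turned in all, and the torque is still at the free level. I'll lift off and return for the next stroke.

```bash
python3 -m jog '[0,0,0,0,0,-8,0,0,0,0,0,-10,0,0,-0.06,0,0,-10,0,0,-0.068,0,0,-14,0,0,-0.068,0,0,-24,0,0,-0.068,0,0,-34,0,0,-0.068,0,0,-44,0,0,-0.068,0,0,-54,0,0,-0.068,0,0,-64,0,0,-0.068,0,0,-74]'
python3 -m jog '[0,0,0,0,0,-10,0,0,0,0,0,-20,0,0,0,0,0,-30,0,0,0,0,0,-40,0,0,0,0,0,-50,0,0,0,0,0,-60,0,0,0,0,0,-70,0,0,0,0,0,-80,0,0,0,0,0,-90,0,0,0,0,0,-100]'
python3 -m jog '[0,0,0,0,0,-10,0,0,0,0,0,-20,0,0,0,0,0,-23,0,0,0,0,0,-23]'
python3 - <<'E'
from h import *
s=sense();print(s["tcp_pos"],s["torque"],s["wrist_force"],s["qpos"][5])
W=read_camera("wrist");cv2.imwrite("pics/w6.png",W)
E
```

```text
t: 13.1
tcp_pos: [0.5631, 0.0119, 0.234]
orientation: [-3.141, 0.0, -1.48]
wrist_force: [0.5, -0.3, -0.1]
opening: 0.992
t: 14.35
tcp_pos: [0.5631, 0.012, 0.234]
orientation: [3.142, -0.001, 0.265]
wrist_force: [-0.3, -0.2, 0.4]
opening: 0.992
t: 14.85
tcp_pos: [0.5631, 0.0119, 0.2339]
orientation: [3.141, -0.001, 0.66]
wrist_force: [-0.9, 0.2, -0.2]
opening: 0.993
[0.56309415 0.01190893 0.23387363] [ 0.05006168 -0.02475897  0.06485271] [-0.8962885   0.16259771 -0.22371614] -0.8189098438145822
```

View pics/w6.png

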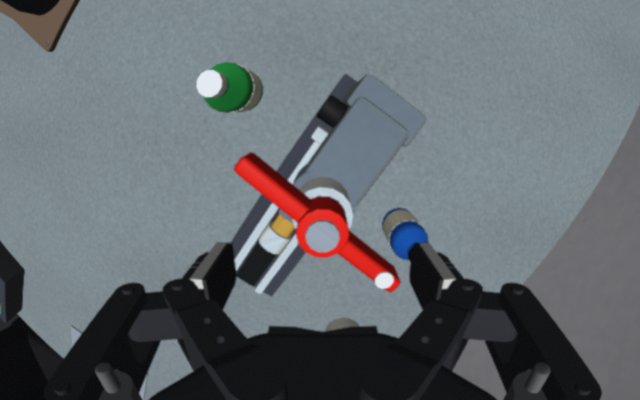

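The bar is back across the cradle with the dot now at (385,281), half a turn done, and the fingers are clear of it. I'll descend for stroke two.

```bash
python3 -m jog '[0,0,0.05,0,0,0,0,0,0.074,0,0,0,0,0,0.074,0,0,7,0,0,0.074,0,0,14,0,0,0.074,0,0,21,0,0,0.074,0,0,28,0,0,0.074,0,0,35,0,0,0.074,0,0,42]'
python3 -m jog '[0,0,0,0,0,7,0,0,0,0,0,14,0,0,0,0,0,21,0,0,0,0,0,28,0,0,0,0,0,35,0,0,0,0,0,42,0,0,0,0,0,49,0,0,0,0,0,56,0,0,0,0,0,63,0,0,0,0,0,70]'
python3 - <<'E'
from h import *
s=sense();print(s["tcp_pos"],s["torque"],s["wrist_force"],s["joint_efforts"][5],s["qpos"][5])
W=read_camera("wrist");cv2.imwrite("pics/w7.png",W);S=read_camera("scene");cv2.imwrite("pics/s7.png",S)
cv2.imwrite("pics/c7.png",np.hstack([cv2.resize(W[150:350,220:420],(400,400)),cv2.resize(S[120:220,260:360],(400,400),interpolation=2)]))
E
```

```text
t: 15.9
tcp_pos: [0.5627, 0.0113, 0.1591]
orientation: [3.14, 0.0, -0.077]
wrist_force: [-0.6, -1.2, -0.0]
opening: 0.993
t: 17.15
tcp_pos: [0.5639, 0.0122, 0.1593]
orientation: [-3.138, 0.0, -1.299]
wrist_force: [4.4, 0.5, -2.5]
opening: 0.997
[0.56393057 0.01223443 0.1593484 ] [ 0.24039205 -0.55018428  0.17668656] [ 4.39752988  0.5287002  -2.54794071] -0.34884732216596603 1.139517003237981
```

View pics/c7.png

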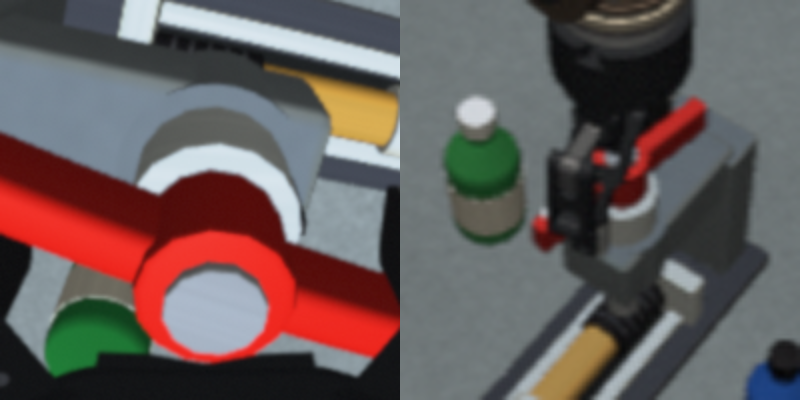

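The z torque at the wrist has risen to 0.18 N m (it was about 0 before) and the stripe at crop (300,215) now lags the dot wing slightly. So the ratchet has started slipping, at an estimated 240° of handle turn, and the handle is now at about 278°. I'll continue the stroke by 87°.

```bash
python3 -m jog '[0,0,0,0,0,7,0,0,0,0,0,14,0,0,0,0,0,21,0,0,0,0,0,28,0,0,0,0,0,35,0,0,0,0,0,42,0,0,0,0,0,49]'
python3 -c "
from h import *
s=sense();print(s['torque'],s['qpos'][5])"
python3 -m jog '[0,0,0,0,0,7,0,0,0,0,0,14,0,0,0,0,0,21,0,0,0,0,0,28,0,0,0,0,0,34,0,0,0,0,0,38,0,0,0,0,0,38]'
python3 -c "
from h import *
s=sense();print(s['torque'],s['qpos'][5])"
python3 -m jog '[0,0,0,0,0,-8,0,0,0,0,0,-12,0,0,-0.06,0,0,-12,0,0,-0.12,0,0,-12,0,0,-0.14,0,0,-22,0,0,-0.14,0,0,-32,0,0,-0.14,0,0,-42,0,0,-0.14,0,0,-52,0,0,-0.14,0,0,-62,0,0,-0.14,0,0,-72]'
python3 - <<'E'
from h import *
s=sense();print(s["tcp_pos"],s["torque"],s["wrist_force"],s["qpos"][5])
W=read_camera("wrist");cv2.imwrite("pics/w8.png",W);S=read_camera("scene");cv2.imwrite("pics/s8.png",S)
cv2.imwrite("pics/c8.png",np.hstack([cv2.resize(W[120:320,220:420],(400,400),interpolation=2),cv2.resize(S[120:220,260:360],(400,400),interpolation=2)]))
E
```

```text
t: 18.12
tcp_pos: [0.5643, 0.0111, 0.1601]
orientation: [-3.137, 0.001, -2.151]
wrist_force: [3.6, -2.2, -1.1]
opening: 0.996
[-0.2338392  -0.54016083  0.18859911] 1.9922698385118922
t: 19.0
tcp_pos: [0.5635, 0.0109, 0.16]
orientation: [-3.139, 0.001, -2.811]
wrist_force: [2.5, -2.0, -0.0]
opening: 0.993
[-0.38458157 -0.24786508  0.15040772] 2.6515332891882792
t: 20.25
tcp_pos: [0.5622, 0.0122, 0.2991]
orientation: [3.14, 0.001, -1.549]
wrist_force: [-0.1, -0.8, 0.8]
opening: 0.995
[0.5622343  0.01221577 0.29908967] [ 0.01253336 -0.0453778   0.05652707] [-0.12787036 -0.78343227  0.83292718] 1.3893924525145358
```

View pics/c8.png

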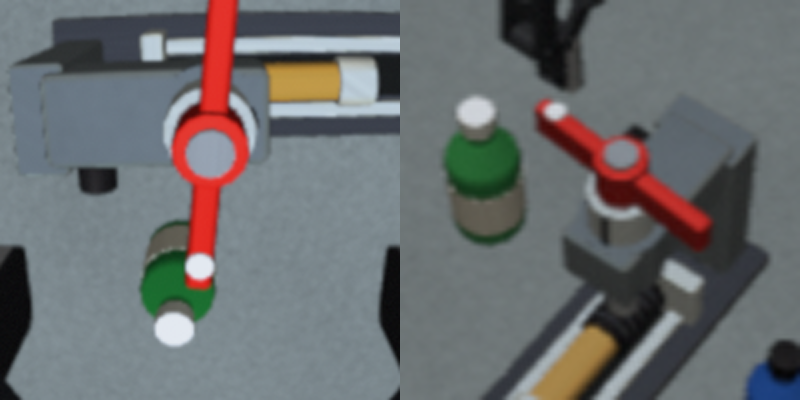

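In this crop the dot is back near its starting direction at (200,265), after about one full turn. The stripe on the collar is visible in the scene view at crop (607,230). I'll compute its bearing.

```bash
python3 - <<'E'
from h import *
A=np.array([.5642,.0115])
for u in (606,608.5):
  o,d=ray("scene",260+(u-400)/4,120+230/4)
  # cylinder hit
  p=o[:2]-A;e=d[:2];a=e@e;b=p@e;c=p@p-.021**2;disc=b*b-a*c
  t=(-b-np.sqrt(disc))/a;h=o+t*d;print(h.round(4),"stripe bearing",np.degrees(np.arctan2(*(h[:2]-A)[::-1])))
C=cal("wrist");z=.203
D=onz("wrist",220+200/2,120+266/2,z,C);H=onz("wrist",220+210/2,120+154/2,z,C);E=onz("wrist",220+224/2,120+0,z,C)
print(D,H,"dot bearing",np.degrees(np.arctan2(*(D-H)[1::-1])))
H2=tri([ray("wrist",220+210/2,120+154/2,C),ray("scene",260+(622-400)/4,120+154/4)]);print(H2)
E
```

```text
[ 0.5686 -0.009   0.1562] stripe bearing -77.91891517150945
[ 0.5702 -0.0086  0.1572] stripe bearing -73.4546862361811
[0.51213339 0.01504569 0.203     ] [0.56210164 0.01169335 0.203     ] dot bearing 176.16180934713105
[0.56316236 0.0119221  0.2042834 ]
```

Slip is about 366° - 259° = 108° (1.9 rad), inside the window. I'll check the pen once more and then hand in.

```bash
python3 - <<'E'
from h import *
S=cv2.imread("pics/s8.png");o=cv2.imread("pics/s3.png")
for I in(o,S):
  h=cv2.cvtColor(I,cv2.COLOR_BGR2HSV)
  for nm,lo,hi in(("brass",(10,130,80),(25,255,255)),("blue",(105,130,40),(125,255,255)),("green",(50,130,30),(75,255,255))):
    m=cv2.inRange(h,lo,hi);k=m*0;k[120:280,230:390]=m[120:280,230:390];p=np.argwhere(k);print(nm,p.mean(0).round(1),p.min(0),p.max(0))
s=sense();print(s["tcp_pos"],s["t"]);print(finish_job())
E
```

```text
brass [211.6 303.9] [201 294] [222 313]
blue [218.8 354.3] [211 347] [226 362]
green [159.2 283.2] [153 277] [179 288]
brass [211.6 303.9] [201 294] [222 313]
blue [218.8 354.4] [211 347] [226 362]
green [160.7 280.3] [153 272] [168 288]
[0.5623327  0.01214241 0.2990664 ] 20.35
the job is handed in; nothing more can be done
None
```

I pushed the pen in against the end stop, turned the handle clockwise until the ratchet slipped, then released it and left the pen clamped. The job was handed in at about 20 s; no verdict is reported.

- **Pen:** The push force rose from about 2 N to 18 N where the stop should be. The brass section then projected to put the front end at the stop, within a millimetre or two. The brass did not move in the scene camera image between the push and the end.
- **Ratchet:** I turned the handle about 366° in two strokes, using both open fingers. The collar stripe turned only about 259°, so the slip is about 108° (1.9 rad), inside the 1.3–4.7 rad window. The wrist torque rose to 0.15–0.19 N m during the slip, against roughly 0 to 0.02 before.
- **Sink height:** The hub sank about 16 mm in the images, while 259° of turn should give 17 mm. That agrees within measuring accuracy.
- **Bystanders:** The blue and green bottles are where they were at the start; an in-between image in which the green one looked shifted by 3 pixels was probably the arm partly hiding it. I did not measure the cup again at the end, but the arm never came near it.
- **Robot:** The arm ended well clear, about 10 cm above the handle. The clamp force itself could not be measured directly.

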